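# Clamp a beer tap in the service clamp

## Task

Clamp the beer tap that lies in the service clamp so that it can be cleaned: with a fingertip or the outside of the fingers, swing the steel strap round over the tap until it is fully home under the cam, and then push the cam lever all the way down. Nothing is to be picked up: leave the tap lying in its cradle and leave the loose parts around it where they are.

Things in the scene. Friction and masses are not known exactly. Their poses are not given: they have to be found in the camera images.
- fixture: The service clamp, fixed to the bench: aluminium base plate 120 (x) x 250 (y) x 15 mm; origin at the centre of its underside, z up. Strap pivot post at its +y end (y +90), cam post at its -y end, white cradle with the tap in the middle. A small stop post stands at x 17 to 27, y -52 to -68, up to z 77. Only the strap's hub (to z 88), the cam cheeks and the lever are taller than the strap.
- strap (a joint): Angle of the clamp strap about its upright pivot, rad: 0 = fully home (end stop), along the fixture's -y over the tap, nose under the cam; grows as it swings open towards the fixture's -x, to 1.6 at most. At angle a it points along (-sin a, -cos a) in the fixture's x, y. Stays where left; friction about 0.15 N m (1.5 N at strap_push).
- strap_pivot (a point): The pivot axis of the strap, at the mid-height of the strap: fixture x 0, y +90, z 67 mm.
- strap_push (a point): Point on the centre line of the strap, 110 mm from its pivot, at mid-height. The strap is a plain steel bar 30 mm wide, 22 mm high (z 56 to 78 above the bench, all along) and reaches 180 mm from the pivot. It starts swung open (about 0.9 to 1.4 rad) and is pushed home on its upright side face.
- lever (a joint): Angle of the cam lever above the horizontal, rad: 0 = all the way down (end stop), lying along the fixture's -y; it starts raised at about 0.75 to 1.05 (limit 1.15). It swings about an axle along the fixture's x. Stays where it is left; about 0.22 N m of friction (3 N at lever_push). It must not be lowered before the strap is home.
- cam_axle (a point): Middle of the lever's axle: fixture x 0, y -88, z 96 mm. Steel cheek plates (x +-23, y -74 to -124, up to z 112) on a post (y -102 to -124) carry it.
- lever_push (a point): Point on the centre line of the lever's black round grip, 80 mm from the axle. The grip is 18 mm in diameter and runs from 36 to 108 mm from the axle.
- tap: The black beer tap lying loose in the clamp's cradle: body 28 mm in diameter along the fixture's x, about 135 mm long in all, spout to +y; origin at the middle of the body's axis, 36 mm above the bench. To be left lying there. Top of its body at z 50, of its collar (fixture x +48 to +60) at z 55.
- spare_tap: A second loose black tap of the same shape lying on the bench at the -x side of the clamp, under the open strap; origin on its body axis, 19 mm above the bench; up to 38 mm high. To be left alone.
- ring_nut: A loose steel ring nut, 34 mm across and 14 mm high, lying on the base plate near the cam post; origin at the centre of its underside. To be left alone.
- tap_handle: A loose black tap handle, 110 mm long and 18 mm high, lying on the bench near the clamp's -x, -y corner; origin under its middle. To be left alone.
- brush: A loose cleaning brush, 160 mm long, lying on the bench at the +x side of the clamp. To be left alone.

How it is judged:
By the outcome, as a careful person would: the job done as asked, in the order asked, and still so for the second after the job is handed in, with the robot touching nothing.
It also fails if it takes over 56 s, if anything falls off the work surface, if the arm or the gripper's body presses on something with over 40 N, if the wrist force passes 120 N, or if a joint passes its speed limit or range.

## Robot

A 6-joint arm with a two-finger parallel gripper is mounted at the origin on the work surface. World frame = base frame: x ahead of the robot, y to its left, z up, the work surface at z = 0. Lengths are in m, angles in rad, forces in N, time in s.
With the tool pointing down it reaches from about 0.25 to 0.725 m from the base axis. Payload 4 kg.
Tool frame: the origin (TCP) lies between the finger pads; the fingertips stand 11 mm ahead of it and the grasp point (between the pads) lies 8 mm behind it (bot.tip_extent is the distance from the TCP to the fingertips, in m); z points along the fingers, y is the line along which they close (so a half turn about z gives the same grasp; the last joint's range is limited). The gripper opens to 85 mm and grips with 20 to 120 N. Pads are 22 mm wide; open, the fingers measure 114 mm over their backs; the gripper's body (76 mm by 85 mm) begins 54 mm behind the grasp point. The pads swing forward as they close: fully open they stand 13 mm farther back than shut.
Start: joints at [1.284, 0.241, 0.005, 1.335, 0, 1.571], TCP at [0.141, 0.48, 0.242] pointing down, gripper open.
Joint ranges: [-2.72, 2.72], [-1.05, 1.87], [-1.09, 1.28], [-1.99, 2.15], [-1.42, 1.44], [-3.14, 3.14]. Speed limits (rad/s): [2.79, 2.79, 3.14, 3.14, 3.14, 3.14].

## Interface

Orientations are given as a unit quaternion [x, y, z, w].
In Python, from workcell import bot gives the robot as it stands. The module is installed in compiled form; this text tells all that it offers.
- The arm moves only by the tool drive_tool, never from a script. Its argument "rows" is a list of rows, each an object of numbers: "dx", "dy", "dz": the shift along the tool's x, y, z in units of 50 mm (1.0 is 50 mm); "wx", "wy", "wz": the turn, a rotation vector about the tool's x, y, z in units of 5 degrees (1.0 is 5 degrees); "hand": the finger opening in mm, from 0 to 85.4. A call has 1 to 20 rows; each row is the pose to reach, as a shift and turn from the pose commanded when the call began, along the tool's axes at that moment; what a row does not reach only later rows make up. A row lasts 1/10 s, in which the tool goes at most 50 mm and 8.59 degrees, less where a joint would pass 70% of its speed; a pose out of reach is approached as far as the arm can. A call with a gripper value outside its range is refused whole. The fingers move at their own pace and stop on an object; the grip force is fixed at half the most. Time passes only in rows, so rows that repeat a pose let the fingers close. It gives the time, the measured TCP pose, the force, the opening and the grip force at its end, in the units of the state.
- bot.get_obs(): the state, without advancing time (a new reading comes with each control period).
- bot.camera(name): name is "scene" or "top" or "wrist"; returns the picture (384x512x3 uint8, red, green, blue); there is no depth.
- bot.get_calibration(name): a dict with "vfov" (degrees; the focal length in pixels is half the picture's height over the tangent of half this angle, whatever the lens; pixels are square), "cx", "cy" (the principal point, pixels), "k1" (the pictures are not rectified: a ray, as slopes to the right and down, at radius r is drawn at 1 + k1 r^2 times it, then the intrinsics apply), "origin" and "rotation" of the camera in the world; the wrist camera has in their place "mount" (4x4, takes a point from camera to tool coordinates, whose origin is the TCP and whose axes are the flange's). Camera axes: x right, y up, looking along -z (the intrinsics and any distortion apply to the point x, -y, -z); pixel columns grow to the right and rows downward; lengths in m; the calibration is good to about 2 mm. A picture is of the moment at which its call begins: read the wrist's pose just before it. get_calibration takes no time and is no camera call.
- bot.job_done(): hands the job in; it is judged then, once.
Trained networks look in the newest picture that a camera, given by its name, has taken for a name from the list of things; names that differ only in an ending like _2 or _b are one class to them, and where a whole thing is asked for, a point or a joint stands for the part that bears it (a point fixed in the world has none). Each returns a list of dicts, best first, with "score" (0 to 1); they miss things now and then, are a little off and sometimes report something else, mostly with a low value. They report only what shows in the picture. A call takes as long as a camera call.
- bot.look_for(camera, thing): "extent" ([centre column, centre row, width, height] in pixels, round what is visible of it).
- bot.outline_of(camera, thing): "region" (384x512 bool, what is visible of it) and "extent" ([centre column, centre row, width, height] in pixels, round what is visible of it).
The state is a dict: "clock": time; "joint_pos": joint angles; "joint_vel": joint speeds; "tau": joint torques, N m; "eef_pos": TCP position; "tool_rot": TCP orientation; "ft_force": force on the tool from outside, world axes, zero at the start; "ft_torque": the same for the moment, N m; "grip_width": finger opening in m; "grasp_force": force on a finger pad.
Only numpy, scipy, OpenCV 4.12 (cv2) and the standard library are available. Lean on these libraries where they do the work, as an engineer would, in place of code of your own. Each camera call takes 0.05 s, during which the arm holds its last target. There are 200 camera calls.

## Working session

There is one attempt and no reset: what is moved stays moved. The work goes in short steps, Python scripts to look and compute and a tool call to move; the robot and the scene stay as the last step left them, time stands still between calls to the robot, and variables do not carry over. Pictures are saved under pics/ and viewed, at most 10 in all, crops included, and the job is handed in when it is done.

Besides the shell and the picture viewer there is one more tool, called after "Call:" as name(argument=value, ...), one argument or row to a line, values as JSON. drive_tool: Moves the arm, as the interface text tells. Its arguments: {"type":"object","properties":{"rows":{"type":"array","items":{"type":"object","properties":{"dx":{"type":"number"},"dy":{"type":"number"},"dz":{"type":"number"},"wx":{"type":"number"},"wy":{"type":"number"},"wz":{"type":"number"},"hand":{"type":"number"}}}}},"required":["rows"]}

```bash
mkdir -p pics; cat > h.py <<'E'
import numpy as np, cv2
from workcell import bot
from scipy.spatial.transform import Rotation as R
def cam(n):
    c=bot.get_calibration(n)
    f=192/np.tan(np.radians(c['vfov'])/2)
    if 'mount' in c:
        o=bot.get_obs(); T=np.eye(4); T[:3,:3]=R.from_quat(o['tool_rot']).as_matrix(); T[:3,3]=o['eef_pos']
        M=T@np.array(c['mount']); return c,f,M[:3,3],M[:3,:3]
    return c,f,np.array(c['origin']),np.array(c['rotation'])
def proj(C,P):
    c,f,o,Rm=C; q=(np.atleast_2d(P)-o)@Rm
    s=np.c_[q[:,0],-q[:,1]]/-q[:,2:]; s=s*(1+c['k1']*(s**2).sum(1,keepdims=True))
    return s*f+[c['cx'],c['cy']]
def ray(C,uv,z):
    c,f,o,Rm=C; d=(np.array(uv,float)-[c['cx'],c['cy']])/f; s=d.copy()
    for _ in range(20): s=d/(1+c['k1']*(s**2).sum())
    v=Rm@[s[0],-s[1],-1]; return o+v*(z-o[2])/v[2]
E
python3 - <<'E'
from h import *
ims=[]
for n in ['scene','top']:
    C=cam(n); im=bot.camera(n); cv2.imwrite(f'pics/{n}0.png',im[:,:,::-1])
    for t in ['fixture','strap','lever','tap','spare_tap','ring_nut','tap_handle','brush']:
        for d in bot.outline_of(n,t)[:2]:
            m=d['region']; v,u=np.nonzero(m); r=cv2.minAreaRect(np.c_[u,v].astype(np.float32))
            print(n,t,round(d['score'],2),np.round(d['extent']),np.round(cv2.boxPoints(r)).astype(int).tolist())
    print(C[2],C[3].round(3).tolist())
print(bot.get_obs())
E
```

```text
scene fixture 0.6 [267. 220. 151. 145.] [[156, 206], [257, 104], [348, 195], [247, 296]]
scene strap 0.63 [266. 166. 113.  40.] [[209, 164], [214, 142], [322, 165], [318, 187]]
scene lever 0.59 [218. 232.  52.  22.] [[190, 236], [240, 217], [247, 237], [197, 255]]
scene tap 0.89 [277. 218.  62.  57.] [[243, 195], [274, 165], [327, 220], [296, 250]]
scene spare_tap 0.95 [236. 164.  49.  52.] [[210, 188], [211, 138], [259, 139], [258, 189]]
scene tap_handle 0.72 [169. 227.  45.  40.] [[145, 211], [153, 204], [193, 244], [185, 251]]
scene brush 0.89 [322. 264.  85.  70.] [[276, 285], [349, 228], [365, 249], [292, 306]]
[ 0.85311471 -0.19054847  0.77500726] [0.23, 0.108, 0.407, 0.878]
top fixture 0.61 [268. 201. 190. 125.] [[175, 145], [362, 138], [366, 261], [180, 268]]
top strap 0.98 [221. 216.  82. 105.] [[177, 168], [196, 155], [268, 255], [249, 268]]
top lever 0.57 [328. 159.  67.  31.] [[295, 153], [360, 141], [364, 161], [299, 173]]
top lever 0.44 [225. 213.  82. 104.] [[178, 168], [196, 156], [265, 256], [247, 269]]
top tap 0.75 [237. 171.  45.  80.] [[207, 180], [245, 126], [290
[... 459 characters left out ...]
int_pos': array([ 1.28399320e+00,  2.40562929e-01,  5.01478688e-03,  1.33521477e+00,
       -2.93348006e-05,  1.57079179e+00]), 'joint_vel': array([-1.54207838e-04,  7.28114079e-05,  5.03978154e-04, -4.97801783e-04,
        1.43488560e-03,  8.80753977e-04]), 'tau': array([ 2.02818635e-03, -3.72193873e+01,  2.52693826e+01,  9.34107011e-04,
       -9.61350338e-05, -7.09365566e-08]), 'eef_pos': array([0.14145212, 0.47957481, 0.24233065]), 'tool_rot': array([1.42908340e-01, 9.89735927e-01, 1.44421223e-05, 1.69048888e-05]), 'ft_force': array([-0.11696728,  0.39738315,  0.17613379]), 'ft_torque': array([ 0.031522  , -0.00027931, -0.0119537 ]), 'grasp_force': 0.0, 'grip_width': 0.08551455814984812}
```

View pics/top0.png

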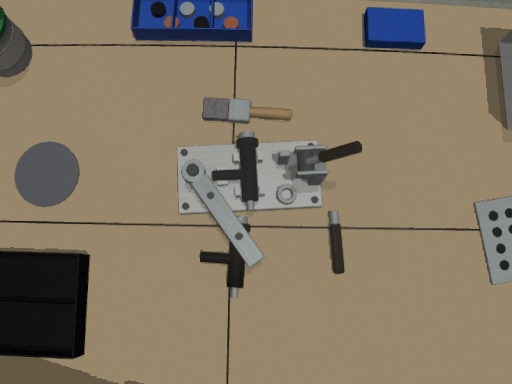

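View pics/scene0.png

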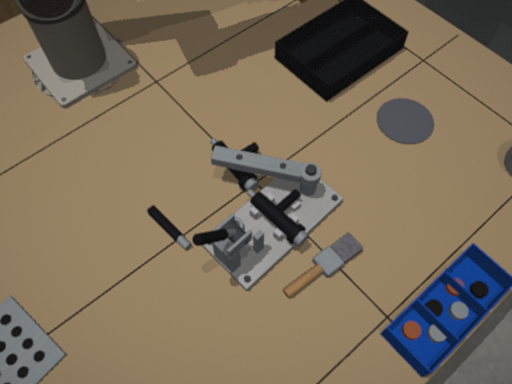

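The top view shows the plate corners near (178,150), (320,141), (323,208) and (179,213), with the hub at (193,170). The strap end is near (257,260) and the lever tip near (359,148).

```bash
sed -i "s/np.array(c\['rotation'\])$/R.from_quat(c['rotation']).as_matrix()/" h.py
cat >> h.py <<'E'
def fix(p):
    c,s=np.cos(p[2]),np.sin(p[2]); Rz=np.array([[c,-s,0],[s,c,0],[0,0,1]])
    return lambda P: np.atleast_2d(P)@Rz.T+[p[0],p[1],0]
def strap(a,d,w=0,z=.067):
    return [-np.sin(a)*d+np.cos(a)*w,.09-np.cos(a)*d-np.sin(a)*w,z]
def lev(b,d,off=0): return [0,-.088-d*np.cos(b)+off*np.sin(b),.096+d*np.sin(b)+off*np.cos(b)]
E
python3 - <<'E'
from h import *
from scipy.optimize import least_squares
C=cam('top');S=cam('scene')
px=np.array([[178,150],[320,141],[323,208],[179,213]],float)
W=np.array([ray(C,u,.015) for u in px]); hub=ray(C,[193,170],.088); se=ray(C,[257,260],.078)
print(W.round(4).tolist(),hub,se, [np.linalg.norm(W[i]-W[i-1]).round(3) for i in range(4)])
loc=np.array([[.06,.125,.015],[.06,-.125,.015],[-.06,-.125,.015],[-.06,.125,.015]])
r=None
for y0 in np.arange(-3,3,1):
    q=least_squares(lambda p:(np.r_[proj(C,fix(p)(loc))-px, proj(C,fix(p)([0,.09,.088]))-[193,170]]).ravel(),[*W.mean(0)[:2],y0],loss='soft_l1')
    if r is None or q.cost<r.cost:r=q
p=r.x; print('fix',p,r.fun.round(1))
F=fix(p)
q=least_squares(lambda a:(proj(C,F(strap(a[0],.18,0,.078)))-[257,260]).ravel(),[1.1]);a=q.x[0];print('strap',a,q.fun)
q=least_squares(lambda b:np.r_[(proj(C,F(lev(b[0],.108)))-[359.5,148]).ravel(),(proj(S,F(lev(b[0],.108)))-[196,238]).ravel()],[.9]);b=q.x[0];print('lever',b,q.fun)
for n,K in (('top',C),('scene',S)):
    im=cv2.imread(f'pics/{n}0.png'); k=4; x0,y0=(160,120) if n=='top' else (150,130)
    im=cv2.resize(im[y0:y0+150,x0:x0+200],None,fx=k,fy=k,interpolation=cv2.INTER_CUBIC)
    def dr(L,col,cl=True):
        cv2.polylines(im,[(((proj(K,F(L))-[x0,y0]+.5)*k)).astype(int)],cl,col,1)
    dr(loc,(0,0,255)); dr([strap(a,d,w,.078) for d,w in((0,.015),(.18,.015),(.18,-.015),(0,-.015))],(0,255,0))
    dr([lev(b,.036),lev(b,.108)],(255,255,0)); dr([[x,y,.077] for x,y in((.017,-.052),(.027,-.052),(.027,-.068),(.017,-.068))],(255,0,255))
    dr([[x,y,.112] for x,y in((.023,-.074),(.023,-.124),(-.023,-.124),(-.023,-.074))],(0,165,255))
    cv2.imwrite(f'pics/{n}1.png',im)
E
```

```text
[[0.6308, 0.196, 0.015], [0.6526, -0.0551, 0.015], [0.5323, -0.0596, 0.015], [0.5189, 0.189, 0.015]] [0.5787046  0.15837299 0.088     ] [0.43862037 0.05386027 0.078     ] [np.float64(0.112), np.float64(0.252), np.float64(0.12), np.float64(0.249)]
fix [0.58446965 0.06793963 0.0614115 ] [-0.1 -3.2 -1.1  0.3  0.5  0.  -0.1  1.2  0.4 -0.1]
strap 0.9946650809635434 [2.01558045 2.80161593]
lever 0.8916983386152145 [-0.42412558  0.56392756 -2.45573577 -1.46267738]
```

View pics/top1.png

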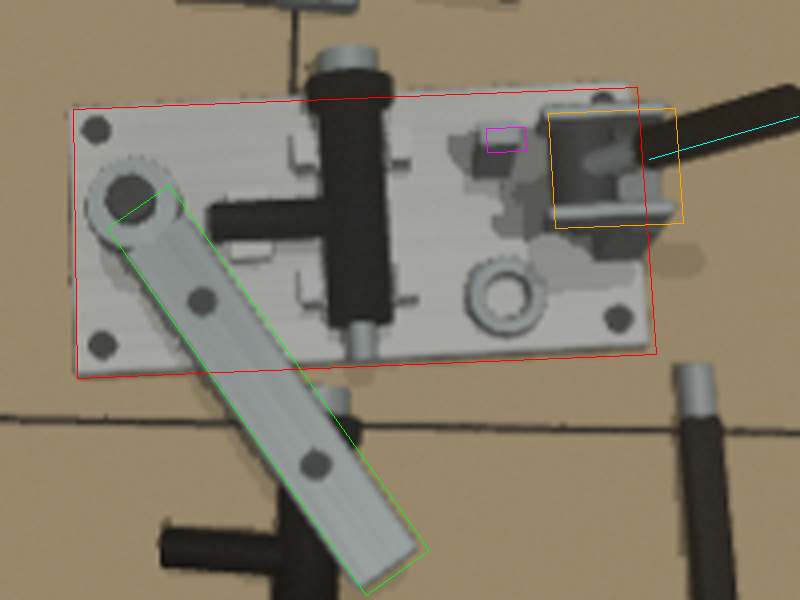

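View pics/scene1.png

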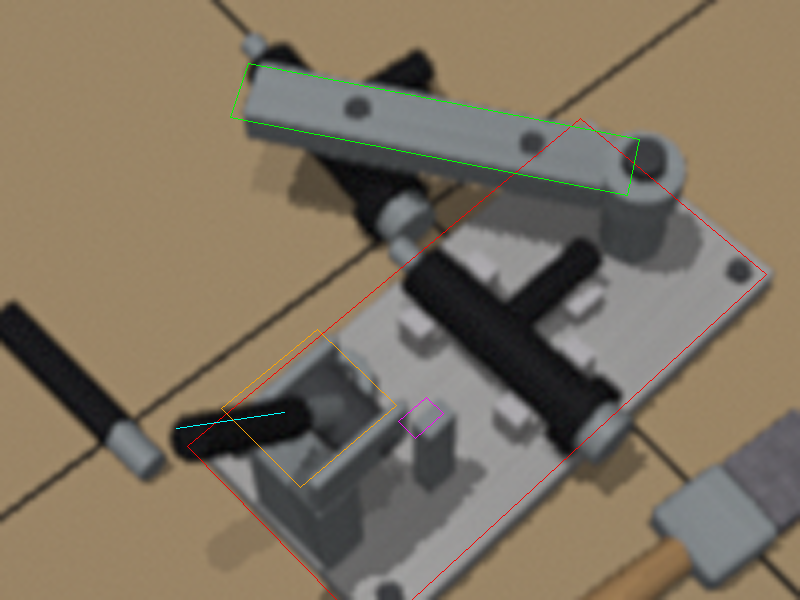

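Overlay is off by a few mm, so I'll refit using points read from these enlarged crops in both cameras.

```bash
python3 - <<'E'
from h import *
from scipy.optimize import least_squares
C=cam('top');S=cam('scene')
T=[((.06,.125,.015),(74,108)),((.06,-.125,.015),(634,83)),((-.06,-.125,.015),(654,346)),((-.06,.125,.015),(78,377)),
((0,.09,.088),(133,203)),((.022,-.06,.077),(500,133)),((.023,-.124,.112),(663,103)),((-.023,-.124,.112),(674,216))]
N=[((.06,.125,.015),(772,275)),((0,.09,.088),(645,165)),((.022,-.06,.077),(432,416)),((-.023,-.074,.112),(333,333))]
def res(x):
    F=fix(x[:3]);a,b=x[3:5]
    o=[]
    for K,L,off,sh,se,lt in((C,T,(160,120),x[5:7],(388,568),(798,107)),(S,N,(150,130),x[7:9],(251,92),(186,430))):
        for P,u in L+[(strap(a,.18,0,.078),se),(lev(b,.108),lt)]:
            o.append(proj(K,F(P))[0]+sh-(np.array(u)/4-.5+off))
    return np.r_[np.array(o).ravel(), x[5:]/1.5]
q=least_squares(res,[.584,.068,.061,1.05,.89,0,0,0,0],loss='soft_l1')
print(q.x.round(4)); print(q.fun[:-4].reshape(-1,2).round(1).tolist())
F=fix(q.x[:3]);np.save('fit.npy',q.x)
for n,P in dict(pivot=[0,.09,.067],axle=[0,-.088,.096],push=strap(q.x[3],.11),end=strap(q.x[3],.18),pushface=strap(q.x[3],.16,-.015),home160=[-.015,-.07,.067],tip=lev(q.x[4],.108),lp=lev(q.x[4],.08),down=lev(0,.08)).items(): print(n,F(P).round(3))
E
```

```text
[0.5869 0.071  0.067  1.0054 0.8795 0.7612 0.2942 0.2679 0.5609]
[[-1.2, -0.4], [-0.3, -0.4], [-0.3, 0.5], [-0.8, -0.3], [-0.5, -1.3], [0.4, 0.4], [1.8, -0.3], [1.3, 0.1], [0.9, 0.7], [-0.8, 0.5], [0.8, -0.1], [-0.1, -2.1], [0.1, 1.0], [-1.2, -0.3], [-0.5, -0.5], [0.5, 1.1]]
pivot [[0.581 0.161 0.067]]
axle [[ 0.593 -0.017  0.096]]
push [[0.492 0.096 0.067]]
end [[0.436 0.054 0.067]]
pushface [[0.443 0.078 0.067]]
home160 [[0.577 0.    0.067]]
tip [[ 0.597 -0.085  0.179]]
lp [[ 0.596 -0.068  0.158]]
down [[ 0.598 -0.097  0.096]]
```

```bash
python3 - <<'E'
from h import *
x=np.load('fit.npy');F=fix(x[:3]);a=x[3]
o=bot.get_obs();Rt=R.from_quat(o['tool_rot']).as_matrix()
g=F(strap(a,.115,-.056,.242))[0];print('tip',bot.tip_extent,'goal',g,'shift',Rt.T@(g-o['eef_pos'])/.05)
u=F(strap(a,0,1,0))[0]-F(strap(a,0,0,0))[0];h=np.degrees(np.arctan2(u[1],u[0]));print('heading',h,'wz',-(h-np.degrees(np.arctan2(*(-Rt[[1,0],0]))))/5)
E
```

```text
tip 0.011 goal [0.45500348 0.13799513 0.242     ] shift [-7.94742512e+00 -4.77858604e+00  6.68653546e-03]
heading -53.76513496237651 wz 7.466557192481865
```

Call:
drive_tool(
  rows=[
    {"dx": -7.95,"dy": -4.78,"wz": 7.47,"hand": 0},
    {"dx": -7.95,"dy": -4.78,"wz": 7.47,"hand": 0},
    {"dx": -7.95,"dy": -4.78,"wz": 7.47,"hand": 0},
    {"dx": -7.95,"dy": -4.78,"wz": 7.47,"hand": 0},
    {"dx": -7.95,"dy": -4.78,"wz": 7.47,"hand": 0},
    {"dx": -7.95,"dy": -4.78,"wz": 7.47,"hand": 0},
    {"dx": -7.95,"dy": -4.78,"wz": 7.47,"hand": 0},
    {"dx": -7.95,"dy": -4.78,"wz": 7.47,"hand": 0},
    {"dx": -7.95,"dy": -4.78,"wz": 7.47,"hand": 0},
    {"dx": -7.95,"dy": -4.78,"wz": 7.47,"hand": 0},
    {"dx": -7.95,"dy": -4.78,"wz": 7.47,"hand": 0},
    {"dx": -7.95,"dy": -4.78,"wz": 7.47,"hand": 0},
    {"dx": -7.95,"dy": -4.78,"wz": 7.47,"hand": 0},
    {"dx": -7.95,"dy": -4.78,"wz": 7.47,"hand": 0},
    {"dx": -7.95,"dy": -4.78,"wz": 7.47,"hand": 0},
  ],
)

```text
invalid input at $.rows[0]: expected keys dx, dy, dz, wx, wy, wz, hand
```

```bash
python3 - <<'E'
from h import *
o=bot.get_obs();print(o['joint_pos'],o['eef_pos'],R.from_quat(o['tool_rot']).as_matrix().round(3).tolist(),o['grip_width'])
im=bot.camera('wrist');K=cam('wrist')
x=np.load('fit.npy');F=fix(x[:3]);im=im[:,:,::-1].copy()
for a,c in((x[3],(0,255,0)),(x[3]+.05,(0,0,255))):
    cv2.polylines(im,[proj(K,F([strap(a,d,w,.078) for d,w in((0,.015),(.18,.015),(.18,-.015),(0,-.015))])).astype(int)],True,c,1)
cv2.imwrite('pics/w.png',im)
E
```

```text
[ 1.28399320e+00  2.40562929e-01  5.01478688e-03  1.33521477e+00
 -2.93348006e-05  1.57079179e+00] [0.14145212 0.47957481 0.24233065] [[-0.959, 0.283, 0.0], [0.283, 0.959, 0.0], [-0.0, 0.0, -1.0]] 0.08551455814984812
```

View pics/w.png

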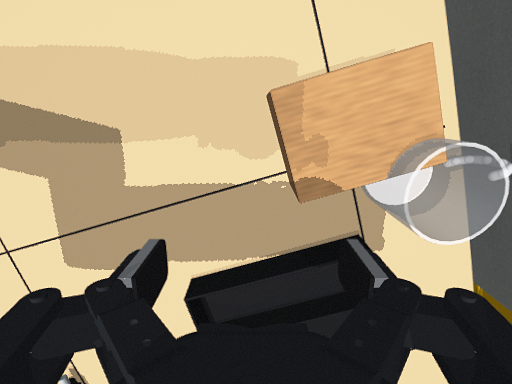

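The move was refused because every row needs all the keys. The picture therefore shows only the start area: a tray, a wooden block and a glass.

Call:
drive_tool(
  rows=[
    {"dx": -7.95,"dy": -4.78,"dz": 0,"wx": 0,"wy": 0,"wz": 7.47,"hand": 0},
    {"dx": -7.95,"dy": -4.78,"dz": 0,"wx": 0,"wy": 0,"wz": 7.47,"hand": 0},
    {"dx": -7.95,"dy": -4.78,"dz": 0,"wx": 0,"wy": 0,"wz": 7.47,"hand": 0},
    {"dx": -7.95,"dy": -4.78,"dz": 0,"wx": 0,"wy": 0,"wz": 7.47,"hand": 0},
    {"dx": -7.95,"dy": -4.78,"dz": 0,"wx": 0,"wy": 0,"wz": 7.47,"hand": 0},
    {"dx": -7.95,"dy": -4.78,"dz": 0,"wx": 0,"wy": 0,"wz": 7.47,"hand": 0},
    {"dx": -7.95,"dy": -4.78,"dz": 0,"wx": 0,"wy": 0,"wz": 7.47,"hand": 0},
    {"dx": -7.95,"dy": -4.78,"dz": 0,"wx": 0,"wy": 0,"wz": 7.47,"hand": 0},
    {"dx": -7.95,"dy": -4.78,"dz": 0,"wx": 0,"wy": 0,"wz": 7.47,"hand": 0},
    {"dx": -7.95,"dy": -4.78,"dz": 0,"wx": 0,"wy": 0,"wz": 7.47,"hand": 0},
    {"dx": -7.95,"dy": -4.78,"dz": 0,"wx": 0,"wy": 0,"wz": 7.47,"hand": 0},
    {"dx": -7.95,"dy": -4.78,"dz": 0,"wx": 0,"wy": 0,"wz": 7.47,"hand": 0},
    {"dx": -7.95,"dy": -4.78,"dz": 0,"wx": 0,"wy": 0,"wz": 7.47,"hand": 0},
    {"dx": -7.95,"dy": -4.78,"dz": 0,"wx": 0,"wy": 0,"wz": 7.47,"hand": 0},
    {"dx": -7.95,"dy": -4.78,"dz": 0,"wx": 0,"wy": 0,"wz": 7.47,"hand": 0},
    {"dx": -7.95,"dy": -4.78,"dz": 0,"wx": 0,"wy": 0,"wz": 7.47,"hand": 0},
  ],
)

```text
clock: 2.55
eef_pos: [0.4547, 0.1386, 0.2425]
tool_rot: [0.452, 0.892, 0.0, 0.0]
ft_force: [-0.2, -0.8, -0.9]
grip_width: -0.0001
grasp_force: 0.0
```

```bash
python3 - <<'E'
from h import *
o=bot.get_obs();print(o['joint_pos'],o['eef_pos'],R.from_quat(o['tool_rot']).as_matrix().round(3).tolist(),o['grip_width'])
im=bot.camera('wrist');K=cam('wrist')
x=np.load('fit.npy');F=fix(x[:3]);im=im[:,:,::-1].copy()
for a,c in((x[3],(0,255,0)),(x[3]+.05,(0,0,255))):
    cv2.polylines(im,[proj(K,F([strap(a,d,w,.078) for d,w in((0,.015),(.18,.015),(.18,-.015),(0,-.015))])).astype(int)],True,c,1)
cv2.imwrite('pics/w1.png',im)
E
```

```text
[ 2.95786337e-01  1.91649328e-01 -5.71087806e-02  1.32180212e+00
  3.80688510e-05  1.23299483e+00] [0.45473048 0.13857955 0.24245927] [[-0.592, 0.806, 0.0], [0.806, 0.592, 0.0], [-0.0, 0.0, -1.0]] -6.866007683904238e-05
```

View pics/w1.png

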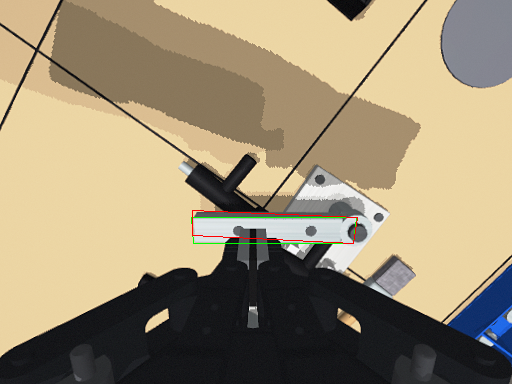

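The overlay matches the strap, which lies at rows 212–243 and columns 195–358. I'll descend on the open side.

Call:
drive_tool(
  rows=[
    {"dx": 0,"dy": 0,"dz": 0.8,"wx": 0,"wy": 0,"wz": 0,"hand": 0},
    {"dx": 0,"dy": 0,"dz": 1.6,"wx": 0,"wy": 0,"wz": 0,"hand": 0},
    {"dx": 0,"dy": 0,"dz": 2.3,"wx": 0,"wy": 0,"wz": 0,"hand": 0},
    {"dx": 0,"dy": 0,"dz": 2.8,"wx": 0,"wy": 0,"wz": 0,"hand": 0},
    {"dx": 0,"dy": 0,"dz": 3.2,"wx": 0,"wy": 0,"wz": 0,"hand": 0},
    {"dx": 0,"dy": 0,"dz": 3.42,"wx": 0,"wy": 0,"wz": 0,"hand": 0},
    {"dx": 0,"dy": 0,"dz": 3.42,"wx": 0,"wy": 0,"wz": 0,"hand": 0},
  ],
)

```text
clock: 3.3
eef_pos: [0.4539, 0.1377, 0.07]
tool_rot: [0.452, 0.892, -0.001, -0.001]
ft_force: [-0.3, 0.5, -0.3]
grip_width: -0.0
grasp_force: 0.0
```

```bash
python3 - <<'E'
from h import *
x=np.load('fit.npy');F=fix(x[:3])
o=bot.get_obs();Rt=R.from_quat(o['tool_rot']).as_matrix();p=o['eef_pos'];print(p,o['ft_force'])
h0=np.degrees(np.arctan2(*(-Rt[[1,0],0])))
for a in [1.0,.9,.8,.7,.6,.5,.4,.3,.2,.15,.1,.05,0]:
    g=F(strap(a,.115,-.026,p[2]))[0]; h=np.degrees(x[2]-a)
    print(a,(Rt.T@(g-p)/.05).round(2),round((h0-h)/5,2))
E
```

```text
[0.45392287 0.13767069 0.07004374] [-0.33922662  0.48820753 -0.30294397]
1.0 [-0.62  0.02 -0.  ] -0.06
0.9 [-0.85 -0.02 -0.  ] -1.21
0.8 [-1.09 -0.04 -0.  ] -2.35
0.7 [-1.32 -0.03 -0.  ] -3.5
0.6 [-1.56  0.   -0.  ] -4.65
0.5 [-1.79  0.06 -0.  ] -5.79
0.4 [-2.01  0.13 -0.  ] -6.94
0.3 [-2.22  0.23 -0.  ] -8.08
0.2 [-2.43  0.35 -0.  ] -9.23
0.15 [-2.52  0.42 -0.  ] -9.8
0.1 [-2.62  0.49 -0.  ] -10.38
0.05 [-2.71  0.57 -0.  ] -10.95
0 [-2.79  0.65 -0.  ] -11.52
```

Call:
drive_tool(
  rows=[
    {"dx": -0.4,"dy": 0.02,"dz": 0,"wx": 0,"wy": 0,"wz": 0,"hand": 0},
    {"dx": -0.62,"dy": 0.02,"dz": 0,"wx": 0,"wy": 0,"wz": 0,"hand": 0},
    {"dx": -0.74,"dy": 0,"dz": 0,"wx": 0,"wy": 0,"wz": -0.6,"hand": 0},
    {"dx": -0.85,"dy": -0.02,"dz": 0,"wx": 0,"wy": 0,"wz": -1.2,"hand": 0},
    {"dx": -0.97,"dy": -0.03,"dz": 0,"wx": 0,"wy": 0,"wz": -1.8,"hand": 0},
    {"dx": -1.09,"dy": -0.04,"dz": 0,"wx": 0,"wy": 0,"wz": -2.35,"hand": 0},
    {"dx": -1.2,"dy": -0.04,"dz": 0,"wx": 0,"wy": 0,"wz": -2.9,"hand": 0},
    {"dx": -1.32,"dy": -0.03,"dz": 0,"wx": 0,"wy": 0,"wz": -3.5,"hand": 0},
    {"dx": -1.44,"dy": -0.02,"dz": 0,"wx": 0,"wy": 0,"wz": -4.1,"hand": 0},
    {"dx": -1.56,"dy": 0,"dz": 0,"wx": 0,"wy": 0,"wz": -4.65,"hand": 0},
  ],
)

```text
clock: 4.3
eef_pos: [0.502, 0.0753, 0.0726]
tool_rot: [0.262, 0.965, 0.001, 0.001]
ft_force: [-1.3, 1.9, 0.0]
grip_width: -0.0001
grasp_force: 0.8
```

```bash
python3 - <<'E'
from h import *
x=np.load('fit.npy');F=fix(x[:3])
o=bot.get_obs();Rt=R.from_quat(o['tool_rot']).as_matrix();p=o['eef_pos'];print(p,o['ft_force'])
h0=np.degrees(np.arctan2(*(-Rt[[1,0],0])))
for a in [.6,.5,.4,.3,.2,.15,.1,.05,0]:
    g=F(strap(a,.115,-.026,.07))[0]; h=np.degrees(x[2]-a)
    print(a,(Rt.T@(g-p)/.05).round(2),round((h0-h)/5,2))
K=cam('top');im=bot.camera('top')[:,:,::-1]
cv2.imwrite('pics/t2.png',cv2.resize(im[120:270,160:360],None,fx=4,fy=4,interpolation=cv2.INTER_CUBIC))
E
```

```text
[0.50201918 0.07534238 0.07258619] [-1.32500809  1.88181161  0.00527195]
0.6 [ 0.03 -0.03  0.05] 0.02
0.5 [-0.2  -0.07  0.05] -1.12
0.4 [-0.44 -0.09  0.05] -2.27
0.3 [-0.67 -0.08  0.05] -3.41
0.2 [-0.91 -0.05  0.05] -4.56
0.15 [-1.02 -0.03  0.05] -5.13
0.1 [-1.14  0.    0.05] -5.7
0.05 [-1.25  0.04  0.05] -6.28
0 [-1.36  0.08  0.05] -6.85
```

View pics/t2.png

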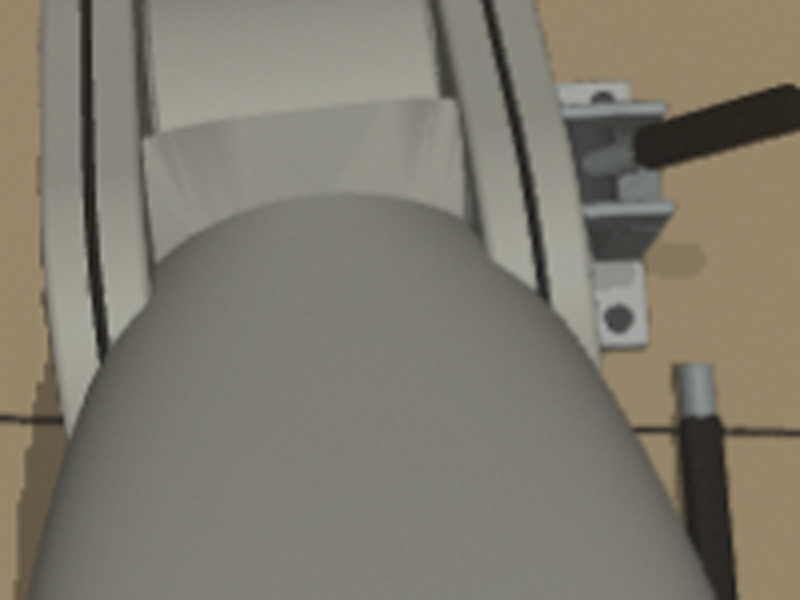

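The arm hides the strap from above, but the 2.3 N reaction shows it is moving. Continue.

Call:
drive_tool(
  rows=[
    {"dx": -0.1,"dy": -0.04,"dz": 0.03,"wx": 0,"wy": 0,"wz": -0.55,"hand": 0},
    {"dx": -0.2,"dy": -0.07,"dz": 0.05,"wx": 0,"wy": 0,"wz": -1.1,"hand": 0},
    {"dx": -0.32,"dy": -0.08,"dz": 0.05,"wx": 0,"wy": 0,"wz": -1.7,"hand": 0},
    {"dx": -0.44,"dy": -0.09,"dz": 0.05,"wx": 0,"wy": 0,"wz": -2.25,"hand": 0},
    {"dx": -0.55,"dy": -0.09,"dz": 0.05,"wx": 0,"wy": 0,"wz": -2.85,"hand": 0},
    {"dx": -0.67,"dy": -0.08,"dz": 0.05,"wx": 0,"wy": 0,"wz": -3.4,"hand": 0},
    {"dx": -0.79,"dy": -0.07,"dz": 0.05,"wx": 0,"wy": 0,"wz": -4.0,"hand": 0},
    {"dx": -0.91,"dy": -0.05,"dz": 0.05,"wx": 0,"wy": 0,"wz": -4.55,"hand": 0},
    {"dx": -1.02,"dy": -0.03,"dz": 0.05,"wx": 0,"wy": 0,"wz": -5.1,"hand": 0},
    {"dx": -1.14,"dy": 0,"dz": 0.05,"wx": 0,"wy": 0,"wz": -5.7,"hand": 0},
    {"dx": -1.22,"dy": 0.03,"dz": 0.05,"wx": 0,"wy": 0,"wz": -6.3,"hand": 0},
  ],
)

```text
clock: 5.45
eef_pos: [0.5547, 0.0448, 0.0696]
tool_rot: [-0.009, 1.0, -0.0, 0.0]
ft_force: [-1.8, -1.4, 1.4]
grip_width: -0.0001
grasp_force: 0.8
```

```bash
python3 - <<'E'
from h import *
x=np.load('fit.npy');F=fix(x[:3])
o=bot.get_obs();Rt=R.from_quat(o['tool_rot']).as_matrix();p=o['eef_pos'];print(p,o['ft_force'])
h0=np.degrees(np.arctan2(*(-Rt[[1,0],0])))
for a in [.1,.05,0]:
    g=F(strap(a,.115,-.026,.07))[0]; h=np.degrees(x[2]-a)
    print(a,(Rt.T@(g-p)/.05).round(2),round((h0-h)/5,2))
E
```

```text
[0.55465158 0.04483157 0.06956417] [-1.78256133 -1.42900777  1.39469103]
0.1 [ 0.07  0.04 -0.01] 0.58
0.05 [-0.04  0.01 -0.01] 0.01
0 [-0.16 -0.01 -0.01] -0.57
```

Call:
drive_tool(
  rows=[
    {"dx": -0.05,"dy": 0,"dz": 0,"wx": 0,"wy": 0,"wz": -0.2,"hand": 0},
    {"dx": -0.1,"dy": 0,"dz": 0,"wx": 0,"wy": 0,"wz": -0.4,"hand": 0},
    {"dx": -0.14,"dy": 0,"dz": 0,"wx": 0,"wy": 0,"wz": -0.57,"hand": 0},
    {"dx": -0.14,"dy": 0,"dz": 0,"wx": 0,"wy": 0,"wz": -0.57,"hand": 0},
  ],
)

```text
clock: 5.85
eef_pos: [0.5619, 0.0455, 0.069]
tool_rot: [-0.033, 0.999, 0.0, 0.0]
ft_force: [-0.9, -0.9, 0.6]
grip_width: -0.0003
grasp_force: 0.2
```

Call:
drive_tool(
  rows=[
    {"dx": -0.03,"dy": 0,"dz": 0,"wx": 0,"wy": 0,"wz": 0,"hand": 0},
    {"dx": -0.04,"dy": 0,"dz": 0,"wx": 0,"wy": 0,"wz": 0,"hand": 0},
  ],
)

```text
clock: 6.05
eef_pos: [0.5628, 0.0456, 0.0688]
tool_rot: [-0.033, 0.999, 0.0, -0.001]
ft_force: [-4.1, -0.6, 3.2]
grip_width: 0.0003
grasp_force: 2.1
```

Call:
drive_tool(
  rows=[
    {"dx": -0.03,"dy": 0,"dz": 0,"wx": 0,"wy": 0,"wz": 0,"hand": 0},
    {"dx": -0.03,"dy": 0,"dz": 0,"wx": 0,"wy": 0,"wz": 0,"hand": 0},
  ],
)

```text
clock: 6.25
eef_pos: [0.5628, 0.0456, 0.0688]
tool_rot: [-0.033, 0.999, -0.0, -0.002]
ft_force: [-7.3, -1.0, 6.1]
grip_width: -0.0002
grasp_force: 3.6
```

Call:
drive_tool(
  rows=[
    {"dx": -0.03,"dy": 0,"dz": 0,"wx": 0,"wy": 0,"wz": 0,"hand": 0},
    {"dx": -0.03,"dy": 0,"dz": 0,"wx": 0,"wy": 0,"wz": 0,"hand": 0},
  ],
)

```text
clock: 6.45
eef_pos: [0.5629, 0.0456, 0.0687]
tool_rot: [-0.033, 0.999, -0.0, -0.003]
ft_force: [-10.1, -0.6, 8.8]
grip_width: -0.0
grasp_force: 5.4
```

The strap hit a hard stop at the predicted home position. I'll back off, rise and look.

Call:
drive_tool(
  rows=[
    {"dx": 0.3,"dy": 0,"dz": 0,"wx": 0,"wy": 0,"wz": 0,"hand": 0},
    {"dx": 0.6,"dy": 0,"dz": 0,"wx": 0,"wy": 0,"wz": 0,"hand": 0},
    {"dx": 0.6,"dy": 0,"dz": -0.8,"wx": 0,"wy": 0,"wz": 0,"hand": 0},
    {"dx": 0.6,"dy": 0,"dz": -1.8,"wx": 0,"wy": 0,"wz": 0,"hand": 0},
    {"dx": 0.6,"dy": 0,"dz": -2.8,"wx": 0,"wy": 0,"wz": 0,"hand": 0},
    {"dx": 0.6,"dy": 0,"dz": -3.6,"wx": 0,"wy": 0,"wz": 0,"hand": 0},
    {"dx": 0.6,"dy": 0,"dz": -3.6,"wx": 0,"wy": 0,"wz": 0,"hand": 0},
    {"dx": 0.6,"dy": 0,"dz": -3.6,"wx": 0,"wy": 0,"wz": 0,"hand": 0},
  ],
)

```text
clock: 7.25
eef_pos: [0.5378, 0.044, 0.2502]
tool_rot: [-0.033, 0.999, 0.0, 0.002]
ft_force: [-0.6, -1.2, -0.4]
grip_width: -0.0
grasp_force: 0.0
```

```bash
python3 - <<'E'
from h import *
x=np.load('fit.npy');F=fix(x[:3]);b=x[4]
o=bot.get_obs();Rt=R.from_quat(o['tool_rot']).as_matrix();p=o['eef_pos'];print(p,o['ft_force'],Rt.round(3).tolist())
K=cam('scene');im=bot.camera('scene')[:,:,::-1].copy()
cv2.imwrite('pics/s2.png',cv2.resize(im[130:280,150:350],None,fx=4,fy=4,interpolation=cv2.INTER_CUBIC))
ref=None
for bb in [1.0,.88,.75,.6,.5,.4,.3,.2,.1,0]:
    d=.085+.01*(1-bb/.88)
    P=lev(bb,d,.009); P[1]+=.0145; P[2]+=.011
    s=Rt.T@(F(P)[0]-p)/.05
    if ref is None:
        Q=list(P);Q[2]=.24;print('over',(Rt.T@(F(Q)[0]-p)/.05).round(2)); ref=Rt.T@(F(Q)[0]-p)/.05
    print(bb,s.round(2),'rel',(s-ref).round(2))
E
```

```text
[0.53777837 0.04404354 0.25022271] [-0.62197068 -1.21007456 -0.44794383] [[-0.998, -0.067, 0.004], [-0.067, 0.998, 0.001], [-0.004, 0.0, -1.0]]
over [-1.02 -1.75  0.21]
1.0 [-1.01 -1.75  1.36] rel [ 0.01 -0.    1.16]
0.88 [-1.01 -1.94  1.44] rel [ 0.01 -0.19  1.23]
0.75 [-1.01 -2.14  1.56] rel [ 0.01 -0.39  1.35]
0.6 [-1.01 -2.35  1.72] rel [ 0.01 -0.6   1.52]
0.5 [-1.01 -2.48  1.85] rel [ 0.01 -0.73  1.65]
0.4 [-1.01 -2.59  2.  ] rel [ 0.01 -0.84  1.79]
0.3 [-1.01 -2.7   2.15] rel [ 0.01 -0.95  1.95]
0.2 [-1.01 -2.78  2.32] rel [ 0.01 -1.03  2.11]
0.1 [-1.01 -2.85  2.5 ] rel [ 0.01 -1.1   2.29]
0 [-1.   -2.9   2.69] rel [ 0.01 -1.15  2.48]
```

View pics/s2.png

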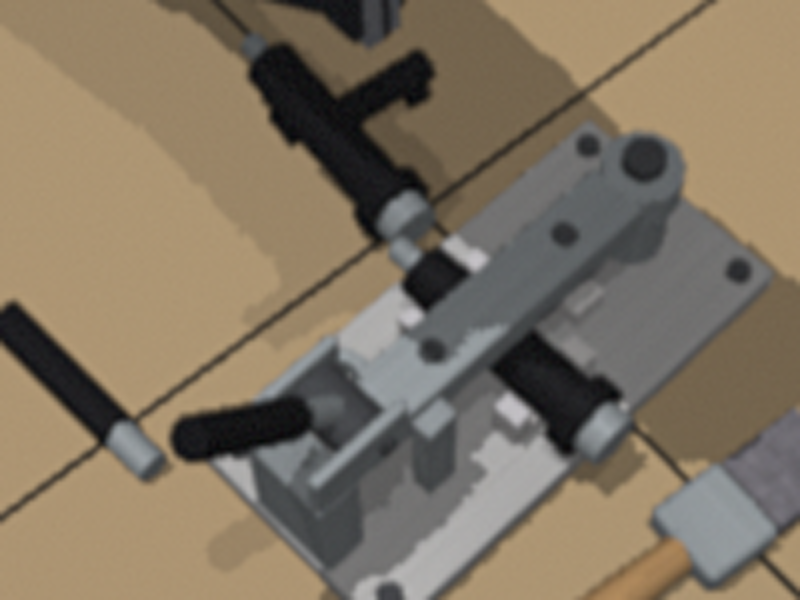

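The scene view shows the strap home against the stop post, around (433,410) in the crop, and the lever still raised. Next I'll lower the lever along its arc.

Call:
drive_tool(
  rows=[
    {"dx": -0.5,"dy": -0.8,"dz": 0,"wx": 0,"wy": 0,"wz": 0,"hand": 0},
    {"dx": -1.01,"dy": -1.6,"dz": 0.2,"wx": 0,"wy": 0,"wz": 0,"hand": 0},
    {"dx": -1.01,"dy": -1.85,"dz": 0.6,"wx": 0,"wy": 0,"wz": 0,"hand": 0},
    {"dx": -1.01,"dy": -1.9,"dz": 1.0,"wx": 0,"wy": 0,"wz": 0,"hand": 0},
    {"dx": -1.01,"dy": -1.9,"dz": 1.25,"wx": 0,"wy": 0,"wz": 0,"hand": 0},
    {"dx": -1.01,"dy": -1.94,"dz": 1.44,"wx": 0,"wy": 0,"wz": 0,"hand": 0},
    {"dx": -1.01,"dy": -2.04,"dz": 1.5,"wx": 0,"wy": 0,"wz": 0,"hand": 0},
    {"dx": -1.01,"dy": -2.14,"dz": 1.56,"wx": 0,"wy": 0,"wz": 0,"hand": 0},
    {"dx": -1.01,"dy": -2.25,"dz": 1.64,"wx": 0,"wy": 0,"wz": 0,"hand": 0},
    {"dx": -1.01,"dy": -2.35,"dz": 1.72,"wx": 0,"wy": 0,"wz": 0,"hand": 0},
  ],
)

```text
clock: 8.3
eef_pos: [0.5953, -0.0699, 0.1635]
tool_rot: [-0.034, 0.999, 0.0, 0.001]
ft_force: [-0.5, 3.1, 0.4]
grip_width: -0.0001
grasp_force: 1.2
```

Call:
drive_tool(
  rows=[
    {"dx": 0,"dy": -0.07,"dz": 0.07,"wx": 0,"wy": 0,"wz": 0,"hand": 0},
    {"dx": 0,"dy": -0.13,"dz": 0.13,"wx": 0,"wy": 0,"wz": 0,"hand": 0},
    {"dx": 0,"dy": -0.19,"dz": 0.2,"wx": 0,"wy": 0,"wz": 0,"hand": 0},
    {"dx": 0,"dy": -0.24,"dz": 0.28,"wx": 0,"wy": 0,"wz": 0,"hand": 0},
    {"dx": 0,"dy": -0.3,"dz": 0.35,"wx": 0,"wy": 0,"wz": 0,"hand": 0},
    {"dx": 0,"dy": -0.35,"dz": 0.43,"wx": 0,"wy": 0,"wz": 0,"hand": 0},
    {"dx": 0,"dy": -0.39,"dz": 0.51,"wx": 0,"wy": 0,"wz": 0,"hand": 0},
    {"dx": 0,"dy": -0.43,"dz": 0.6,"wx": 0,"wy": 0,"wz": 0,"hand": 0},
    {"dx": 0,"dy": -0.47,"dz": 0.69,"wx": 0,"wy": 0,"wz": 0,"hand": 0},
    {"dx": 0,"dy": -0.5,"dz": 0.78,"wx": 0,"wy": 0,"wz": 0,"hand": 0},
    {"dx": 0,"dy": -0.52,"dz": 0.86,"wx": 0,"wy": 0,"wz": 0,"hand": 0},
    {"dx": 0,"dy": -0.52,"dz": 0.9,"wx": 0,"wy": 0,"wz": 0,"hand": 0},
  ],
)

```text
clock: 9.5
eef_pos: [0.5964, -0.0965, 0.1174]
tool_rot: [-0.033, 0.999, -0.0, -0.0]
ft_force: [0.2, 1.2, 1.9]
grip_width: 0.0003
grasp_force: 1.1
```

Call:
drive_tool(
  rows=[
    {"dx": 0,"dy": 0,"dz": 0.04,"wx": 0,"wy": 0,"wz": 0,"hand": 0},
    {"dx": 0,"dy": 0,"dz": 0.05,"wx": 0,"wy": 0,"wz": 0,"hand": 0},
  ],
)

```text
clock: 9.7
eef_pos: [0.5965, -0.0967, 0.1159]
tool_rot: [-0.033, 0.999, -0.001, 0.0]
ft_force: [-1.1, -0.3, 5.6]
grip_width: -0.0003
grasp_force: 2.9
```

Call:
drive_tool(
  rows=[
    {"dx": 0,"dy": 0,"dz": 0.03,"wx": 0,"wy": 0,"wz": 0,"hand": 0},
    {"dx": 0,"dy": 0,"dz": 0.03,"wx": 0,"wy": 0,"wz": 0,"hand": 0},
  ],
)

```text
clock: 9.9
eef_pos: [0.5966, -0.0967, 0.1157]
tool_rot: [-0.033, 0.999, -0.001, 0.001]
ft_force: [-3.0, 0.3, 10.7]
grip_width: 0.0001
grasp_force: 4.9
```

Call:
drive_tool(
  rows=[
    {"dx": 0,"dy": 0,"dz": 0.02,"wx": 0,"wy": 0,"wz": 0,"hand": 0},
    {"dx": 0,"dy": 0,"dz": 0.02,"wx": 0,"wy": 0,"wz": 0,"hand": 0},
  ],
)

```text
clock: 10.1
eef_pos: [0.5966, -0.0967, 0.1156]
tool_rot: [-0.033, 0.999, -0.001, 0.001]
ft_force: [-5.8, -0.3, 13.7]
grip_width: 0.0004
grasp_force: 6.9
```

The lever met a hard stop at the predicted height (TCP 0.1156, against 0.116 computed). Retract and check.

Call:
drive_tool(
  rows=[
    {"dx": 0,"dy": 0,"dz": -0.5,"wx": 0,"wy": 0,"wz": 0,"hand": 0},
    {"dx": 0,"dy": 0,"dz": -1.3,"wx": 0,"wy": 0,"wz": 0,"hand": 0},
    {"dx": 0,"dy": 0,"dz": -2.2,"wx": 0,"wy": 0,"wz": 0,"hand": 0},
    {"dx": 1.0,"dy": 0,"dz": -2.6,"wx": 0,"wy": 0,"wz": 0,"hand": 0},
    {"dx": 2.0,"dy": 0,"dz": -2.6,"wx": 0,"wy": 0,"wz": 0,"hand": 0},
    {"dx": 3.0,"dy": 0,"dz": -2.6,"wx": 0,"wy": 0,"wz": 0,"hand": 0},
    {"dx": 3.4,"dy": 0,"dz": -2.6,"wx": 0,"wy": 0,"wz": 0,"hand": 0},
    {"dx": 3.4,"dy": 0,"dz": -2.6,"wx": 0,"wy": 0,"wz": 0,"hand": 0},
    {"dx": 3.4,"dy": 0,"dz": -2.6,"wx": 0,"wy": 0,"wz": 0,"hand": 0},
  ],
)

```text
clock: 11.0
eef_pos: [0.4269, -0.1078, 0.2432]
tool_rot: [-0.033, 0.999, -0.0, 0.001]
ft_force: [-1.1, 0.4, -0.4]
grip_width: -0.0
grasp_force: 0.0
```

```bash
python3 - <<'E'
from h import *
x=np.load('fit.npy');F=fix(x[:3])
K=cam('scene');im=bot.camera('scene')[:,:,::-1]
im=cv2.resize(im[130:280,150:350],None,fx=4,fy=4,interpolation=cv2.INTER_CUBIC)
for L,c in(([lev(0,.036),lev(0,.108)],(255,255,0)),([strap(0,d,w,.078) for d,w in((0,.015),(.18,.015),(.18,-.015),(0,-.015))],(0,255,0))):
    cv2.polylines(im,[((proj(K,F(L))+x[7:9]-[150,130]+.5)*4).astype(int)],True,c,1)
cv2.imwrite('pics/s3.png',im); print(bot.get_obs()['ft_force'])
E
```

```text
[-0.14721459  0.16837199  0.12018226]
```

View pics/s3.png

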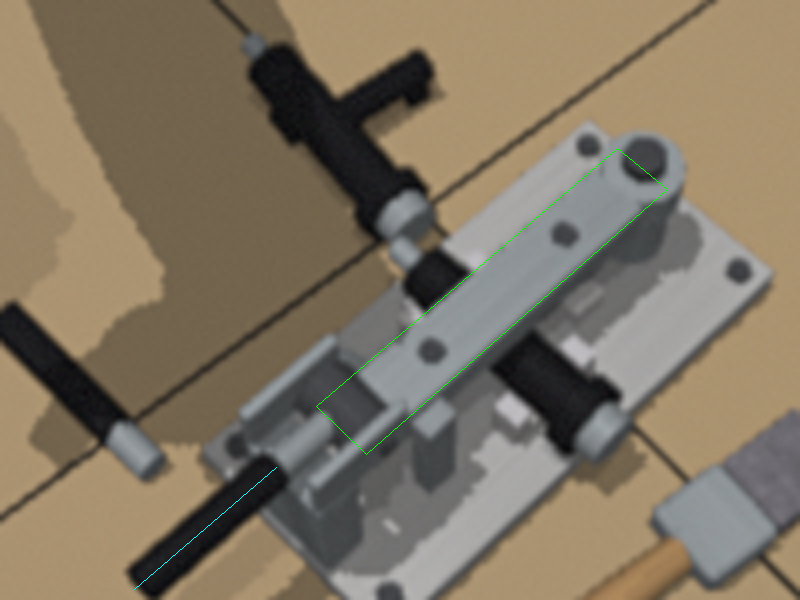

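The strap matches the home outline and the lever lies on the down line, from (270,468) to (145,580). The other parts have not moved.

```bash
python3 -c "
from workcell import bot
print(bot.job_done())"
```

```text
the job is handed in; nothing more can be done
None
```

The tap is clamped: I pushed the strap fully home under the cam, then the lever all the way down, both to a hard stop, and handed the job in at about 11 s; in the last picture the tap and loose parts in view had not moved.

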